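Seat the camera carriage on the copy stand

TASK

Put the bored camera carriage onto the document copy stand: lower it square over the stand's upright rod and turn it gently, feeling for the place where the slot in its boss drops over the lug on the stop collar, so that it sits fully down on the collar, and let go. Do not force it, ram it or let it drop, and leave the other things on the desk where they are.

Things in the scene. Friction and masses are not known exactly. Their poses are not given: they have to be found in the camera images.
- carriage_center (a point): Loose aluminium camera carriage, about 340 g, standing on the desk: square boss 44 x 44 mm, 70 mm tall, with a vertical through-bore 18.5 mm in diameter. Point on the bore axis, half-way up (35 mm above the underside). z up; x, y square to the boss faces. Grip the boss near its top, across two opposite faces: once seated, the rod stands 18 mm out of its top.
- camera_plate (a point): Centre of the round camera plate (44 mm diameter, 10 mm thick) at the end of the carriage's flat arm (26 mm wide), 105 mm from the bore axis along the carriage's -x, 5 mm above the underside.
- slot (a point): Slot at the bottom of the boss's +x face, opposite the arm: 9.5 mm wide, 11 mm high, open to the underside, running in to the bore, whose lowest 11 mm are opened out to a 26 mm square. Point at the mouth, on the underside, 22 mm from the bore axis along the carriage's +x.
- stand: Fixed copy stand: grey board 200 x 140 x 18 mm with a vertical steel rod 16 mm in diameter. Origin on the rod's axis at desk height, z up; the board reaches 145 mm along -x and 55 mm along +x. Bearing on the stand with more than 40 N (pressing or knocking with the carriage) counts as forcing.
- rod_top (a point): Top end of the stand's rod, on its axis, 146 mm above the desk, 88 mm above the collar's top face. The last 10 mm taper from 16 to 8 mm diameter. A carriage that slides down the rod faster than 0.25 m/s counts as dropped.
- seat (a point): On the rod's axis, level with the top of the dark stop collar (50 mm diameter), 58 mm above the desk. The collar has one radial lug on top, 7 mm wide, 8 mm high, out to 31 mm. The lug lies within 0.75 rad of the stand's +x either way; its angle is not measured: see or feel it. Slot over lug (play 0.06 rad each way): the carriage sinks onto the collar, else it stops 8 mm higher. The collar does not turn.
- jar: Glass jar with pencils, 72 mm diameter, 80 mm tall (pencils to 140 mm); origin at the centre of its underside. Leave alone.
- power_brick: Black power supply block 55 x 110 x 32 mm; origin at the centre of its underside. Leave alone.
- notebook: Black hardback notebook 90 x 140 x 22 mm, lying flat; origin at the centre of its underside. Leave alone.
- mug: White mug, 80 mm diameter, 92 mm tall, handle on its +y; origin at the centre of its underside. Leave alone.
Things that resemble listed ones, but are neither listed nor needed, are in the scene too. Of the things shaped like the part that bears carriage_center, the aluminium one is meant.

How it is judged:
On the way:
1. the carriage is threaded on the rod, upright, its underside at least 25 mm below the rod's top (horizontal distance between carriage_center and seat below 0.004 m and z of carriage_center in the frame of seat below 0.098 m and angle between carriage_center's own z axis and vertical below 0.09 rad), for 0.1 s.
At the end, for the whole second after the job is handed in: The carriage is on the rod (axis within 3 mm), upright within 0.05 rad, its slot over the lug and its underside on the collar (within 3 mm in height), at rest and let go (horizontal distance between carriage_center and seat below 0.003 m and z of carriage_center in the frame of seat between 0.032 and 0.038 m and angle between carriage_center's own z axis and vertical below 0.05 rad and linear speed of carriage below 0.02 m/s); the robot touches nothing.
It fails at once if the carriage is pressed or knocked against the stand with more than 40 N (contact force between carriage and stand above 40 N).
It fails at once if the carriage is dropped down the rod (faster than 0.25 m/s while on it) (horizontal distance between carriage_center and seat below 0.005 m and z of carriage_center in the frame of seat below 0.115 m and linear speed of carriage above 0.25 m/s).
It fails at once if the jar, power brick, notebook or mug is moved by more than 20 mm (distance of any of jar, power_brick, notebook, mug from where it was at the start of the episode above 0.02 m).
It also fails if it takes over 64 s, if anything falls off the work surface, if the arm or the gripper's body presses on something with over 40 N, if the wrist force passes 120 N, or if a joint passes its speed limit or range.

ROBOT

A 7-joint arm with a two-finger parallel gripper is mounted at the origin on the work surface. World frame = base frame: x ahead of the robot, y to its left, z up, the work surface at z = 0. Lengths are in m, angles in rad, forces in N, time in s.
With the tool pointing down it reaches from about 0.425 to 0.925 m from the base axis. Payload 6.8 kg.
Tool frame: the origin (TCP) lies between the finger pads; the fingertips stand r.tip_reach ahead of it and the grasp point (between the pads) lies 11 mm behind it (r.tip_reach is the distance from the TCP to the fingertips, in m); z points along the fingers, y is the direction in which the jaws open and shut (so a half turn about z gives the same grasp; the last joint's range is limited). The gripper opens to 85 mm and grips with 20 to 120 N. Pads are 22 mm wide; open, the fingers measure 114 mm over their backs; the gripper's body (76 mm by 85 mm) begins 54 mm behind the grasp point. The pads swing forward as they close: fully open they stand 13 mm farther back than shut.
Start: joints at [1.089, 0.477, 0.022, 1.555, -0.011, 1.109, -0.083], TCP at [0.246, -0.628, 0.239] pointing down, gripper open.
Joint ranges: [-2.96, 2.96], [-0.34, 2.1], [-1.41, 1.46], [0.24, 2.44], [-1.37, 4.51], [0.17, 1.92], [-2.96, 2.96]. Speed limits (rad/s): [2.39, 2.39, 3.14, 3.14, 3.14, 3.14, 3.14].

INTERFACE

Orientations are given as a rotation vector (axis times angle).
In Python, from bench import r, eyes, spotter gives the robot as it stands.
- The arm moves only by the tool carry_out, never from a script. Its argument "series" is text: rows parted by semicolons, each of 5 numbers parted by spaces: the shift along the tool's x, y, z in cm, then the turn about the tool's z in rad, then the opening, from 0 (shut) to 1 (fully open). In form: x y z yaw gripper; .... A call has 1 to 8 rows; each row shifts and turns the commanded pose from where the row before left it, along the tool's axes as they then stand; what a row does not reach is not made up. A row lasts 1/8 s, in which the tool goes at most 62.5 mm and 10.7 degrees, less where a joint would pass 70% of its speed; a pose out of reach is approached as far as the arm can. A call with a gripper value outside its range is refused whole. The fingers move at their own pace and stop on an object; "grip_force" is the grip in N (left out, the last holds). Time passes only in rows, so rows that do not move let the fingers close. It gives the time, the measured TCP pose, the force and the opening at its end, in the units of the state.
- r.get_obs(): the state, without advancing time (a new reading comes with each control period).
- eyes.grab_frame(name): name is "scene" or "top"; returns a dict with "color" (480x640x3 uint8, blue, green, red), "intrinsics" (3x3 intrinsics, pixels), "R" (3x3) and "t" (3): a world point X has camera coordinates R X + t. Camera axes: x right, y down, z forward; pixel columns grow to the right and rows downward; lengths in m; the calibration is good to about 2 mm. A picture is of the moment at which its call begins. There is no depth.
- r.hand_in(): hands the job in, once; it reports no verdict.
Trained networks look in a picture, given as the dict that the camera call returned (one of the last four; its "shot" number tells which), for a name from the list of things; names that differ only in an ending like _2 or _b are one class to them, and where a whole thing is asked for, a point or a joint stands for the part that bears it (a point fixed in the world has none). Each returns a list of dicts, best first, with "confidence" (0 to 1); they miss things now and then, are a little off and sometimes report something else, mostly with a low value. They report only what shows in the picture. A call takes as long as a camera call. They do not tell look-alikes from the thing itself.
- spotter.search_frame(picture, query): "uv" ([column, row] in pixels, amid what is visible of it).
- spotter.trace(picture, query): "pixels" (480x640 bool, what is visible of it) and "uv" ([column, row] in pixels, amid what is visible of it).
- spotter.mark_of(picture, query): "uv" ([column, row] in pixels: a listed point, or the origin of a listed thing).
The state is a dict: "clock": time; "joints": joint angles; "qvel": joint speeds; "tau": joint torques, N m; "tcp_pos": TCP position; "orientation": TCP orientation; "contact_force": force on the tool from outside, world axes, zero at the start; "moment": the same for the moment, N m; "grip_width": finger opening in m.
Only numpy, scipy, OpenCV 4.12 (cv2) and the standard library are available. Lean on these libraries where they do the work, as an engineer would, in place of code of your own. Each camera call takes 0.05 s, during which the arm holds its last target.

## Working session

There is one attempt and no reset: what is moved stays moved. The work goes in short steps, Python scripts to look and compute and a tool call to move; the robot and the scene stay as the last step left them, time stands still between calls to the robot, and variables do not carry over. Pictures are saved under pics/ and viewed, and the job is handed in when it is done.

Besides the shell and the picture viewer there is one more tool, called after ">>>" by a JSON object that holds its "method" and its "body", one argument or row to a line. carry_out: Moves the arm, as the interface text tells. Its arguments: {"type":"object","properties":{"series":{"type":"string"},"grip_force":{"type":"number"}},"required":["series"]}

```bash
ls; mkdir -p pics
python3 - <<'E'
from bench import r, eyes, spotter
import cv2,pickle
print(r.get_obs(), r.tip_reach)
for n in ["scene","top"]:
    p=eyes.grab_frame(n); cv2.imwrite(f"pics/{n}0.png",p["color"]); pickle.dump(p,open(f"{n}0.pkl","wb"))
    print(n,p["intrinsics"],p["R"],p["t"])
    for q in ["carriage_center","camera_plate","slot","rod_top","seat","stand","jar","power_brick","notebook","mug"]:
        print(q,[( [round(float(x),1) for x in d["uv"]],round(d["confidence"],2)) for d in spotter.mark_of(p,q)])
E
```

```text
pics
{'clock': 0.0, 'joints': array([ 1.08889139,  0.47780064,  0.02233798,  1.55645076, -0.01150441,
        1.10932375, -0.08309194]), 'qvel': array([ 2.36387682e-03,  3.58496501e-04,  2.10826413e-04, -7.54387316e-04,
       -1.13571705e-03,  4.08448439e-04,  3.87936396e-05]), 'tau': array([ 4.38657898e-04, -5.96451294e+01,  1.60801146e+00, -2.81198984e+01,
        1.24627550e-02,  9.22907609e-03, -5.74571345e-06]), 'tcp_pos': array([ 0.24625795, -0.62784684,  0.23832562]), 'orientation': array([-3.08511035e+00, -5.83470851e-01,  7.45424659e-04]), 'contact_force': array([ 0.03751298, -0.25715867, -0.32066101]), 'moment': array([-0.02377304, -0.00257024,  0.01120969]), 'grip_width': 0.08532045888511303} 0.008
scene [[622.84078828   0.         312.80715344]
 [  0.         622.84078828 246.56885212]
 [  0.           0.           1.        ]] [[ 0.4318383   0.90195052 -0.00096656]
 [ 0.72522094 -0.34785998 -0.59417844]
 [-0.53625578  0.25588803 -0.80433267]] [-0.31021979 -0.31372565  1.93261673]
carriage_center [([221.4, 307.9], 0.8), ([178.3, 268.1], 0.73)]
camera_plate [([142.2, 296.
[... 476 characters left out ...]
 1.        ]] [[ 1.39889730e-02 -9.99901508e-01  1.13268900e-03]
 [-9.93967997e-01 -1.40291752e-02 -1.08769495e-01]
 [ 1.08774673e-01  3.95716909e-04 -9.94066353e-01]] [0.07039181 0.59416646 1.20315228]
carriage_center [([419.0, 246.5], 0.97), ([443.9, 308.3], 0.89)]
camera_plate [([480.5, 307.8], 0.86), ([399.0, 283.1], 0.67), ([417.8, 248.2], 0.27)]
slot [([435.2, 313.0], 0.97), ([415.5, 237.3], 0.92), ([287.1, 231.7], 0.59), ([171.3, 289.5], 0.26)]
rod_top [([285.1, 225.2], 0.94)]
seat [([290.3, 232.4], 0.73)]
stand [([286.3, 232.0], 0.7)]
jar [([374.5, 178.2], 0.79)]
power_brick [([456.2, 198.9], 0.81)]
notebook [([285.5, 178.7], 0.8), ([399.1, 282.6], 0.71)]
mug [([171.8, 289.4], 0.64)]
```

View pics/scene0.png

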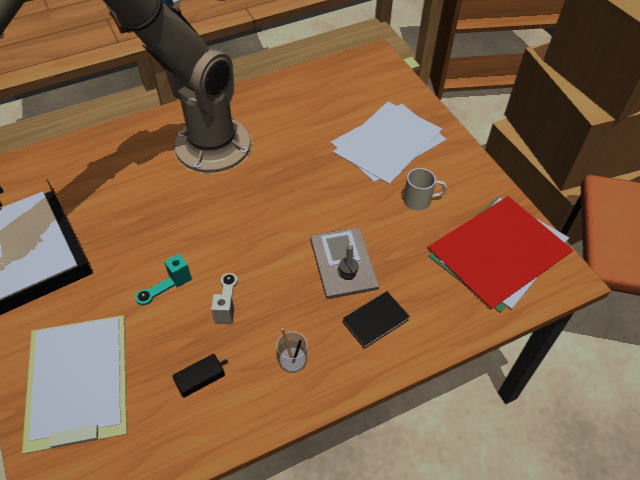

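View pics/top0.png

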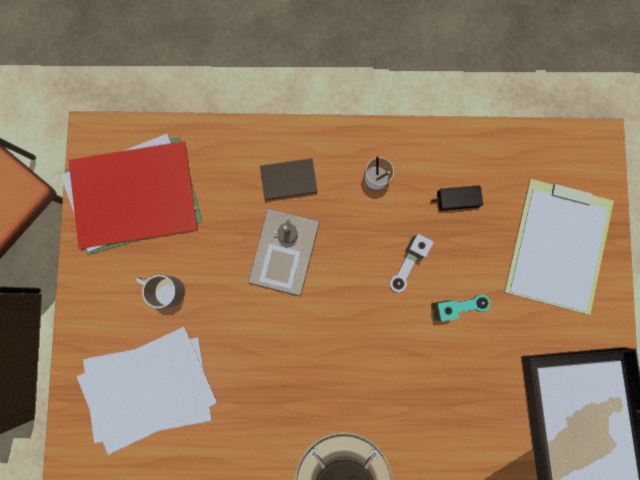

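Run:
```python
import cv2
a=cv2.imread("pics/scene0.png"); b=cv2.imread("pics/top0.png")
cv2.imwrite("pics/c1.png",cv2.resize(a[230:350,110:260],None,fx=5,fy=5,interpolation=2))
cv2.imwrite("pics/c2.png",cv2.resize(b[215:335,380:520],None,fx=5,fy=5,interpolation=2))
cv2.imwrite("pics/c3.png",cv2.resize(b[170:290,220:360],None,fx=5,fy=5,interpolation=2))
cv2.imwrite("pics/c4.png",cv2.resize(a[210:330,280:430],None,fx=5,fy=5,interpolation=2))
```

```text
(no output)
```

View pics/c1.png

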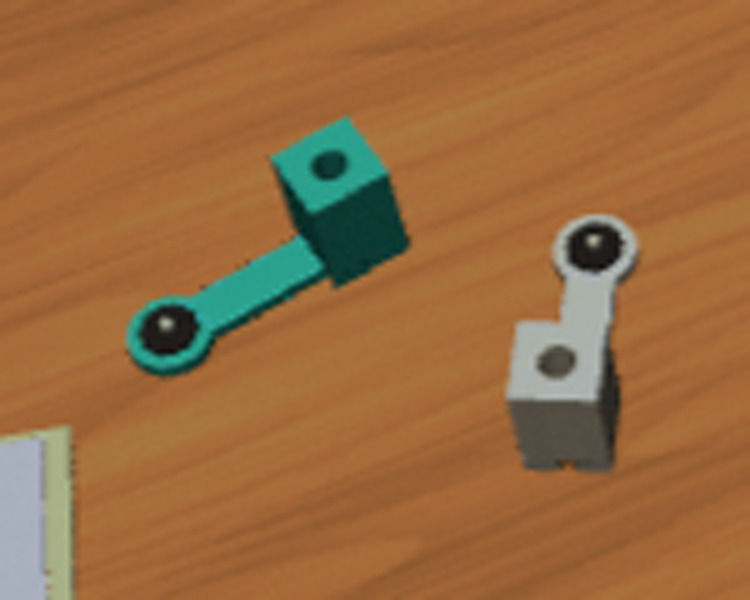

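View pics/c2.png

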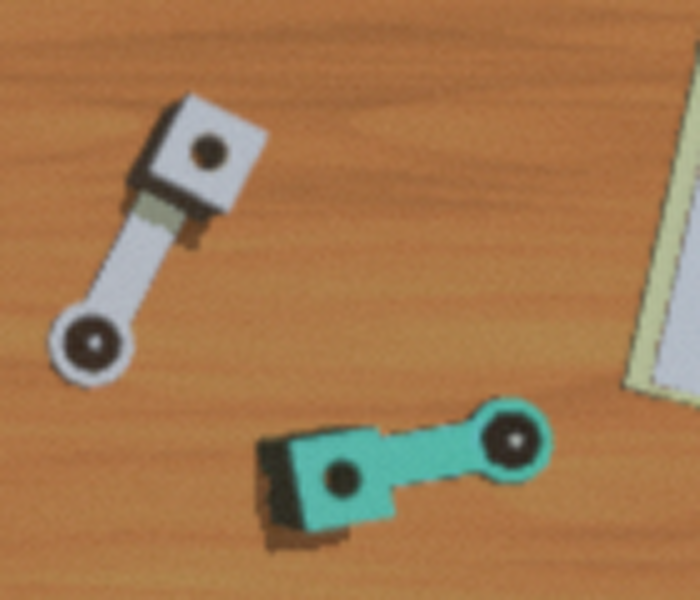

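View pics/c3.png

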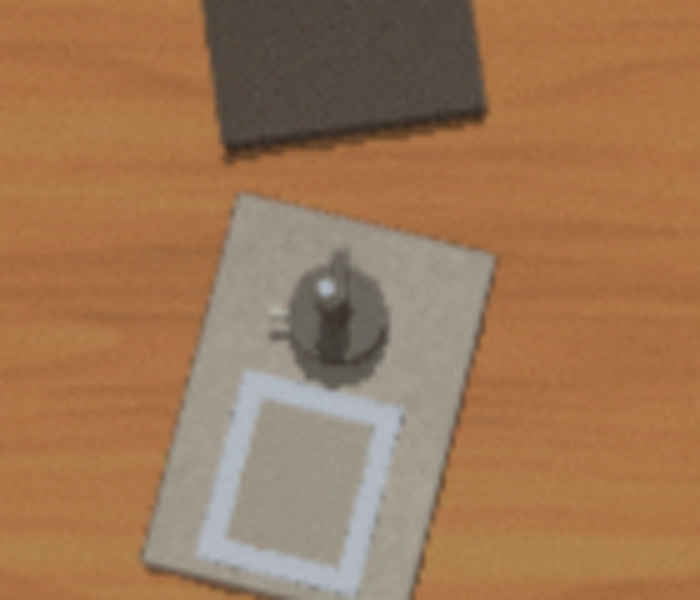

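View pics/c4.png

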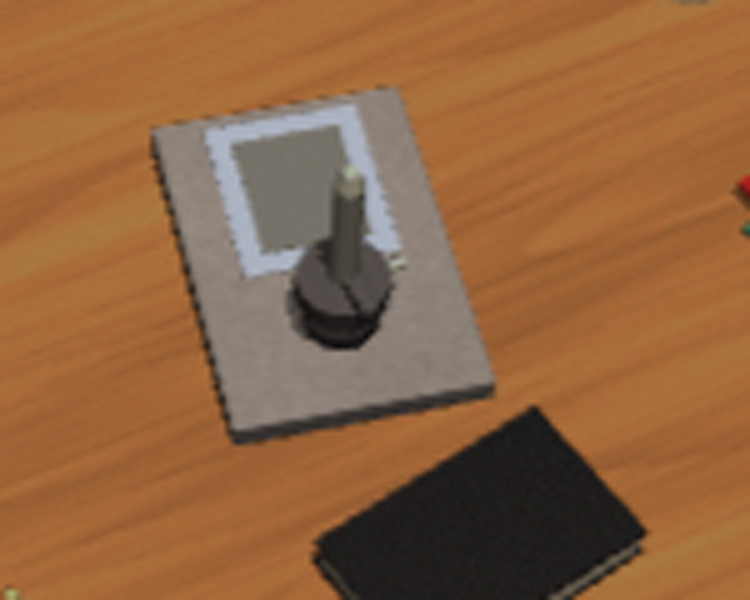

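The aluminium carriage is at scene ~(222,302) and top ~(421,246), and the teal one is a look-alike. The rod is at scene ~(350,245) and top ~(285,227). In the top view the lug on the collar points roughly image-up, at ~(288,221).

```bash
cat > h.py <<'E'
import numpy as np,cv2,pickle
def load(n): return pickle.load(open(n,"rb"))
def proj(p,X):
    X=np.atleast_2d(X); c=X@p["R"].T+p["t"]; u=c@p["intrinsics"].T; return u[:,:2]/u[:,2:]
def plane(p,uv,z):
    d=p["R"].T@np.linalg.inv(p["intrinsics"])@np.array([uv[0],uv[1],1.]); C=-p["R"].T@p["t"]
    return C+d*(z-C[2])/d[2]
E
python3 - <<'E'
from h import *
s=load("scene0.pkl");t=load("top0.pkl")
for p in(s,t): print("cam",-p["R"].T@p["t"])
def both(n,a,b,z): print(n,plane(s,a,z).round(4),plane(t,b,z).round(4))
both("bore top",(221.4,302.2),(421.8,245.4),.07)
both("center net",(221.4,307.9),(419,246.5),.035)
both("plate net",(227.6,279.6),(399,283.1),.005)
both("plate mine z10-20",(228.8,278.8),(398.4,283.8),.015)
both("slot",(225.4,324.5),(415.5,237.3),0)
both("rodtop",(349.8,245.6),(285,227),.146)
both("rodtop net",(348.5,246.6),(285.1,225.2),.146)
both("seat net",(347.1,266.5),(290.3,232.4),.058)
both("stand net",(348.1,276.4),(286.3,232),0)
# board corners top surface z=.018
S=[(392.,0)]
cs=[(152,128),(398,88),(494,384),(232,432)]
ct=[(240,193),(496,257),(None,None),(146,560)]
for c in cs: print("S",plane(s,(280+c[0]/5,210+c[1]/5),.018).round(4))
for c in [(240,193),(496,257),(146,560)]: print("T",plane(t,(220+c[0]/5,170+c[1]/5),.018).round(4))
for c in [(195,92),(270,133),(232,212),(150,172)]: print("bossT",plane(t,(380+c[0]/5,215+c[1]/5),.07).round(4))
for c in [(518,322),(603,325),(598,403),(508,400)]: print("bossS",plane(s,(110+c[0]/5,230+c[1]/5),.07).round(4))
E
```

```text
cam [ 1.3978621  -0.32386319  1.36775792]
cam [0.45872524 0.07824444 1.26056065]
bore top [ 0.5882 -0.1839  0.07  ] [ 0.5885 -0.1843  0.07  ]
center net [ 0.5818 -0.186   0.035 ] [ 0.5894 -0.1848  0.035 ]
plate net [ 0.4898 -0.1379  0.005 ] [ 0.4968 -0.1387  0.005 ]
plate mine z10-20 [ 0.4955 -0.1355  0.015 ] [ 0.4947 -0.1354  0.015 ]
slot [ 0.6099 -0.1903  0.    ] [ 0.6173 -0.1834  0.    ]
rodtop [0.6197 0.1475 0.146 ] [0.6188 0.1498 0.146 ]
rodtop net [0.621  0.1433 0.146 ] [0.623  0.1496 0.146 ]
seat net [0.6196 0.1445 0.058 ] [0.6179 0.1419 0.058 ]
stand net [0.6144 0.1529 0.    ] [0.6265 0.1554 0.    ]
S [0.4615 0.1157 0.018 ]
S [0.4951 0.2499 0.018 ]
S [0.6874 0.203  0.018 ]
S [0.6551 0.0687 0.018 ]
T [0.6848 0.2032 0.018 ]
T [0.653  0.0696 0.018 ]
T [0.4939 0.2465 0.018 ]
bossT [ 0.6184 -0.1776  0.07  ]
bossT [ 0.5984 -0.2145  0.07  ]
bossT [ 0.559  -0.1953  0.07  ]
bossT [ 0.5782 -0.155   0.07  ]
bossS [ 0.5589 -0.1933  0.07  ]
bossS [ 0.5786 -0.1563  0.07  ]
bossS [ 0.6189 -0.1744  0.07  ]
bossS [ 0.5986 -0.2129  0.07  ]
```

Run:
```python
from h import *
s=load("scene0.pkl");t=load("top0.pkl")
for off,z,c in [((220,170),.066,(342,250)),((220,170),.058,(340,315))]: print(plane(t,(off[0]+c[0]/5,off[1]+c[1]/5),z))
# draw candidate lug models on upscaled crops
R0=np.array([.618,.1485])
def draw(p,off,size,psi,f=8):
    im=cv2.resize(p["color"][off[1]:off[1]+size[1],off[0]:off[0]+size[0]],None,fx=f,fy=f,interpolation=cv2.INTER_CUBIC)
    def w(X): return np.round((proj(p,X)-off+.5)*f).astype(int)
    a=np.linspace(0,6.28,60)
    for rad,z in[(.025,.058),(.008,.058),(.008,.136),(.004,.146)]:
        cv2.polylines(im,[w(np.c_[R0[0]+rad*np.cos(a),R0[1]+rad*np.sin(a),z+0*a])],True,(0,255,0),1)
    if psi is not None:
        e=np.array([np.cos(psi),np.sin(psi)]);n=np.array([-e[1],e[0]])
        q=[R0+e*u+n*v for u,v in[(.008,-.0035),(.031,-.0035),(.031,.0035),(.008,.0035)]]
        cv2.polylines(im,[w(np.c_[np.array(q),[.066]*4])],True,(0,0,255),1)
        cv2.polylines(im,[w(np.c_[np.array(q),[.058]*4])],True,(255,0,0),1)
    return im
for k,psi in [("n",None),("a",0.0),("b",.15)]:
    A=draw(t,(265,205),(48,48),psi);B=draw(s,(325,230),(48,48),psi)
    cv2.imwrite(f"pics/lug_{k}.png",np.hstack([A,B]))
```

```text
[0.64797274 0.14679188 0.066     ]
[0.61633579 0.14759225 0.058     ]
```

View pics/lug_n.png

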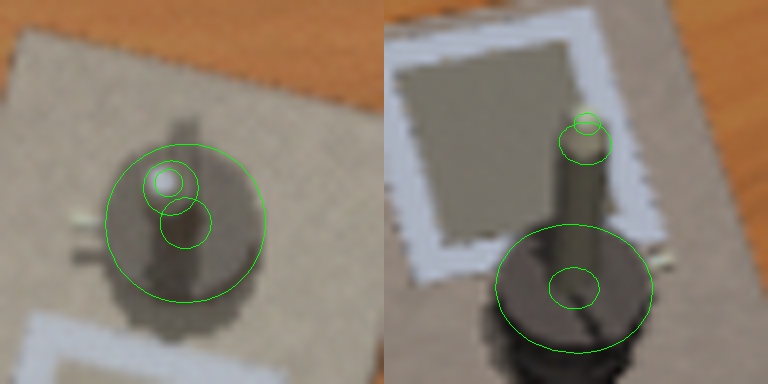

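View pics/lug_a.png

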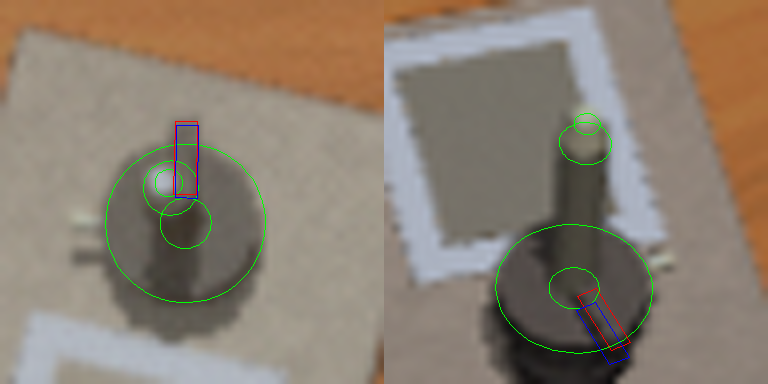

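>>> {"method": "carry_out", "body": {
  "series": "2 -1.2 0 0 1;4.8 -2.9 0 0 1;4.8 -2.9 0 0 1;4.8 -2.9 0 0 1;4.8 -2.9 0 0 1;4.8 -2.9 0 0 1;4.8 -2.9 0 0 1;4.8 -2.9 0 0 1",
  "grip_force": 90
}}

```text
clock: 2.1
tcp_pos: [0.5006, -0.2948, 0.2396]
orientation: [-3.086, -0.586, -0.001]
contact_force: [0.6, -0.9, -0.1]
grip_width: 0.0855
```

>>> {"method": "carry_out", "body": {
  "series": "4.8 -2.9 0 0 1;4.8 -2.9 0 0 1;0 0 0 -0.182 1;0 0 0 -0.182 1;0 0 0 -0.182 1;0 0 0 -0.182 1;0 0 0 0 1;0 0 0 0 1"
}}

```text
clock: 3.1
tcp_pos: [0.5676, -0.2083, 0.2394]
orientation: [-2.679, -1.641, -0.0]
contact_force: [0.2, 0.1, -0.7]
grip_width: 0.0853
```

```bash
cat >> h.py <<'E'
from scipy.spatial.transform import Rotation as Ro
def st(o,tgt=None,yaw=None):
    Rm=Ro.from_rotvec(o["orientation"]).as_matrix(); p=o["tcp_pos"]
    phi=np.arctan2(Rm[1,0],Rm[0,0])
    print("t",round(o["clock"],2),"p",p.round(4),"phi",round(phi,4),"zax",Rm[:,2].round(4),"F",o["contact_force"].round(1),"M",o["moment"].round(2),"w",round(o["grip_width"],4))
    if tgt is not None: print("tool shift cm",(100*Rm.T@(np.array(tgt)-p)).round(2))
    if yaw is not None: print("tool yaw",round(-(yaw-phi),3))
E
python3 - <<'E'
from h import *; from bench import r
o=r.get_obs(); st(o,(.5883,-.1842,.15),1.10); print(o["joints"].round(2))
E
```

```text
t 3.1 p [ 0.5676 -0.2083  0.2394] phi 1.0991 zax [ 1.e-04  2.e-04 -1.e+00] F [ 0.2  0.1 -0.7] M [ 0.02 -0.01 -0.01] w 0.0853
tool shift cm [3.09 0.75 8.94]
tool yaw -0.001
[ 0.49  0.38 -0.31  1.71  0.13  1.07 -0.34]
```

>>> {"method": "carry_out", "body": {
  "series": "1.5 0.4 2 0 1;1.6 0.35 3 0 1;0 0 3 0 1;0 0 2 0 1;0 0 0 0 1;0 0 0 0 1"
}}

```text
clock: 3.85
tcp_pos: [0.589, -0.185, 0.1401]
orientation: [2.676, 1.643, 0.002]
contact_force: [-0.0, -0.8, 0.2]
grip_width: 0.0855
```

Run:
```python
from h import *; from bench import r,eyes
p=eyes.grab_frame("scene");q=eyes.grab_frame("top")
o=r.get_obs(); st(o,(.5883,-.1842,.045),1.10)
cv2.imwrite("pics/g1.png",np.hstack([cv2.resize(p["color"][210:350,140:280],None,fx=2.8,fy=2.8),cv2.resize(q["color"][180:320,350:490],None,fx=2.8,fy=2.8)]))
```

```text
t 3.95 p [ 0.5892 -0.1852  0.1406] phi 1.1013 zax [ 2.3e-03 -6.0e-04 -1.0e+00] F [-0.1  0.1  0.3] M [-0.01  0.    0.05] w 0.0854
tool shift cm [ 0.05 -0.15  9.56]
tool yaw 0.001
```

View pics/g1.png

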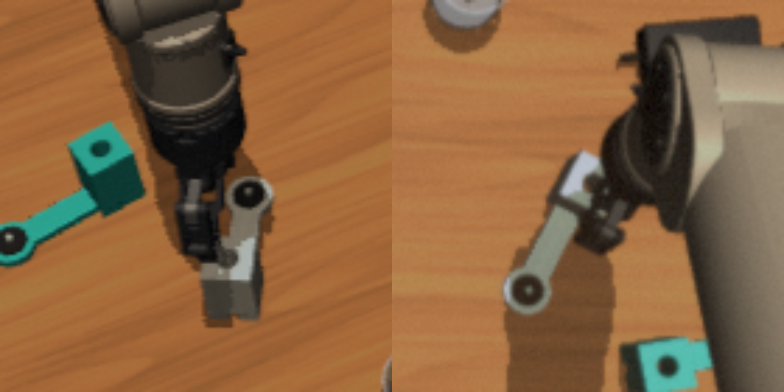

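Run:
```python
from h import *; from bench import r,eyes
o=r.get_obs(); Rm=Ro.from_rotvec(o["orientation"]).as_matrix()
for n in("scene","top"):
    p=eyes.grab_frame(n); im=p["color"].copy(); pts=[o["tcp_pos"]+Rm@np.array(v) for v in [(0,0,.008),(0,.043,.008),(0,-.043,.008),(0,.0425,-.06),(0,-.0425,-.06),(0,0,-.06)]]
    uv=proj(p,np.array(pts)); print(n,uv.round(0).tolist())
    off=np.maximum(uv[0]-[60,60],0).astype(int); f=5
    c=cv2.resize(im[off[1]:off[1]+120,off[0]:off[0]+120],None,fx=f,fy=f,interpolation=2)
    for k,u in enumerate(uv):
        a=tuple(((u-off)*f).astype(int).tolist()); cv2.circle(c,a,4,(0,0,255),-1); cv2.putText(c,str(k),a,0,.6,(0,255,255),1)
    cv2.imwrite(f"pics/g2{n}.png",c)
```

```text
scene [[218.0, 289.0], [216.0, 305.0], [220.0, 274.0], [212.0, 288.0], [216.0, 257.0], [214.0, 273.0]]
top [[428.0, 242.0], [436.0, 226.0], [420.0, 259.0], [444.0, 222.0], [427.0, 256.0], [435.0, 239.0]]
```

View pics/g2scene.png

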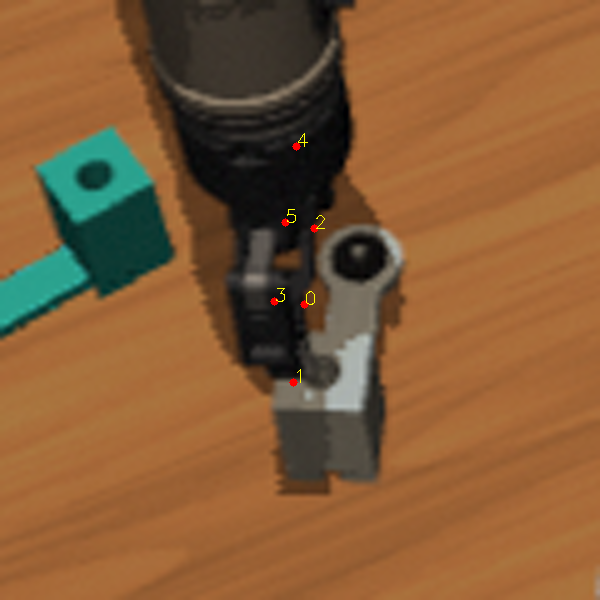

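View pics/g2top.png

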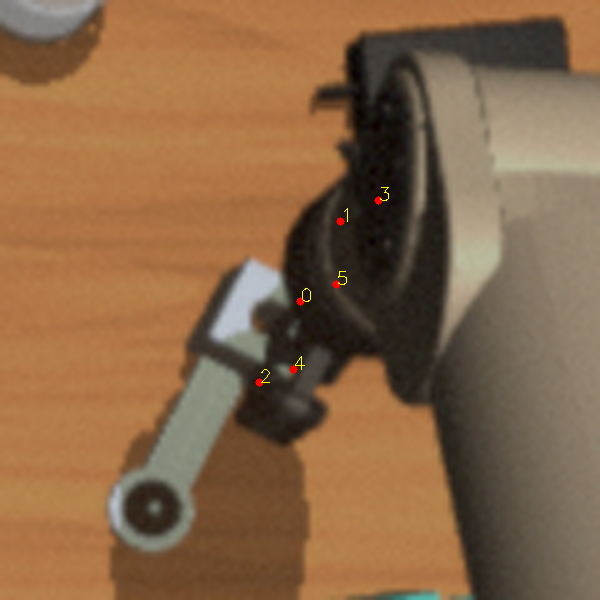

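Run:
```python
from h import *; from bench import r,eyes
o=r.get_obs(); Rm=Ro.from_rotvec(o["orientation"]).as_matrix()
import itertools
def box(x,y,z): return np.array(list(itertools.product(x,y,z)))
E=[(a,b) for a in range(8) for b in range(a) if bin(a^b).count("1")==1]
out=[]
for n,off in(("scene",(158,229)),("top",(368,182))):
    p=eyes.grab_frame(n); f=5; c=cv2.resize(p["color"][off[1]:off[1]+120,off[0]:off[0]+120],None,fx=f,fy=f,interpolation=2)
    for B,col in((box((-.011,.011),(.0425,.057),(-.05,-.005)),(0,0,255)),(box((-.011,.011),(-.057,-.0425),(-.05,-.005)),(0,255,0))):
        uv=((proj(p,o["tcp_pos"]+B@Rm.T)-off+.5)*f).astype(int)
        for a,b in E: cv2.line(c,tuple(uv[a].tolist()),tuple(uv[b].tolist()),col,1)
    cv2.imwrite(f"pics/g3{n}.png",c)
```

```text
(no output)
```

View pics/g3scene.png

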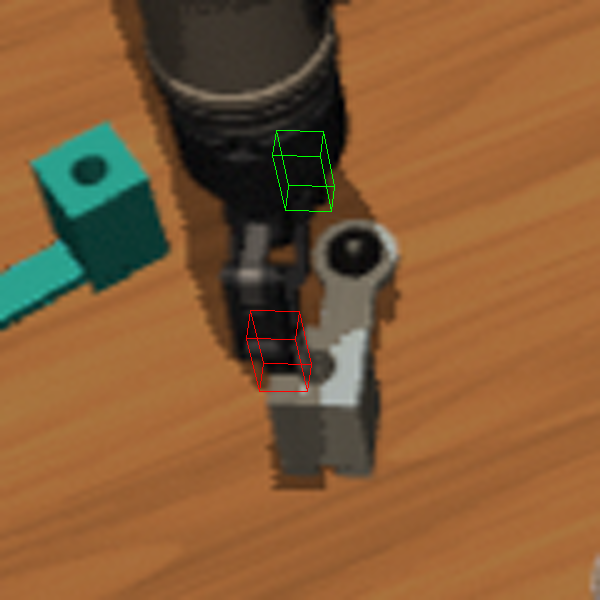

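View pics/g3top.png

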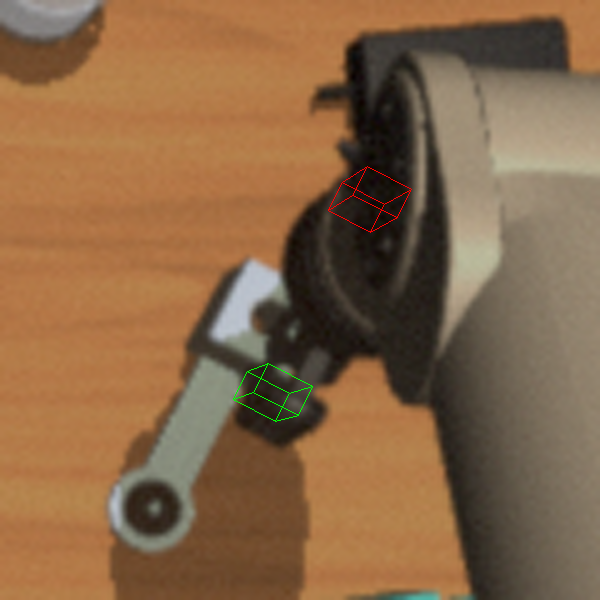

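>>> {"method": "carry_out", "body": {
  "series": "0.05 -0.1 2.5 0 1;0 0 2.5 0 1;0 0 0 0 1;0 0 0 0 1"
}}

```text
clock: 4.65
tcp_pos: [0.5883, -0.1842, 0.0903]
orientation: [2.676, 1.644, 0.002]
contact_force: [-0.4, -0.5, 1.0]
grip_width: 0.0852
```

```bash
cat > look.py <<'E'
from h import *; from bench import r,eyes
import itertools,sys
E=[(a,b) for a in range(8) for b in range(a) if bin(a^b).count("1")==1]
def box(x,y,z): return np.array(list(itertools.product(x,y,z)))
def look(name,tgt,yaw,draw=True,half=30,f=10):
    ims=[]
    fr=[eyes.grab_frame(n) for n in("scene","top")]
    o=r.get_obs(); st(o,tgt,yaw); Rm=Ro.from_rotvec(o["orientation"]).as_matrix()
    w=o["grip_width"]/2
    for p in fr:
        uv0=proj(p,o["tcp_pos"])[0]; off=(uv0-half).astype(int)
        c=cv2.resize(p["color"][off[1]:off[1]+2*half,off[0]:off[0]+2*half],None,fx=400/2/half,fy=400/2/half,interpolation=2); k=200/half
        if draw:
          for B,col in((box((-.011,.011),(w,w+.0145),(-.05,-.005)),(0,0,255)),(box((-.011,.011),(-w-.0145,-w),(-.05,-.005)),(0,255,0))):
            uv=((proj(p,o["tcp_pos"]+B@Rm.T)-off+.5)*k).astype(int)
            for a,b in E: cv2.line(c,tuple(uv[a].tolist()),tuple(uv[b].tolist()),col,1)
        ims.append(c)
    cv2.imwrite(f"pics/{name}.png",np.hstack(ims)); return fr
if __name__=="__main__":
    a=sys.argv; fr=look(a[1],eval(a[2]),float(a[3]),int(a[4]),int(a[5]))
E
python3 look.py l1 "(.5883,-.1842,.045)" 1.1 1 35
python3 - <<'E'
from h import *
print(proj(load("top0.pkl"),[[0,0,0],[0.,0,.02]]),proj(load("scene0.pkl"),[0,0,0]))
E
```

```text
t 4.75 p [ 0.5886 -0.1843  0.0907] phi 1.1016 zax [ 2.1e-03 -6.0e-04 -1.0e+00] F [-0.6  0.   1.3] M [0.04 0.01 0.03] w 0.0852
tool shift cm [-0.01 -0.04  4.57]
tool yaw 0.002
[[343.73267418 483.06532402]
 [344.21837647 486.19573046]] [[212.829989   145.46182548]]
```

View pics/l1.png

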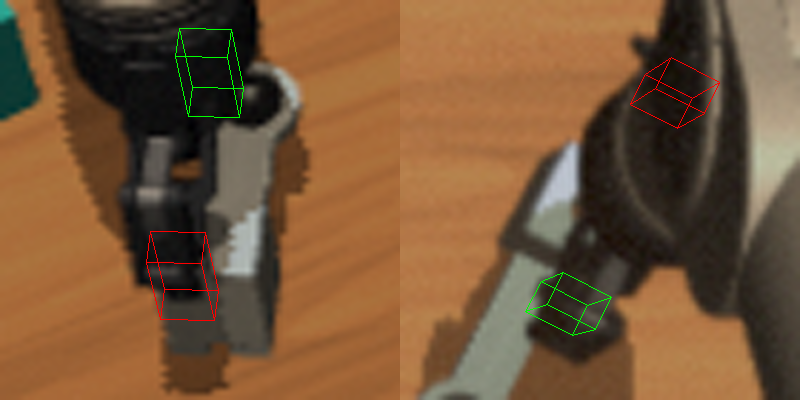

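>>> {"method": "carry_out", "body": {
  "series": "0 -0.05 1.5 0 1;0 0 1.5 0 1;0 0 1 0 1;0 0 0.6 0 1;0 0 0 0 1"
}}

```text
clock: 5.38
tcp_pos: [0.5869, -0.1837, 0.0426]
orientation: [-2.676, -1.644, 0.001]
contact_force: [-0.9, -0.8, 0.1]
grip_width: 0.0851
```

```bash
python3 look.py l2 "(.5883,-.1842,.045)" 1.1 1 35
```

```text
t 5.47 p [ 0.5875 -0.1839  0.0435] phi 1.1018 zax [ 4.e-04 -1.e-04 -1.e+00] F [-0.1 -0.1  0.2] M [-0.02  0.05  0.03] w 0.0852
tool shift cm [ 0.01  0.09 -0.15]
tool yaw 0.002
```

View pics/l2.png

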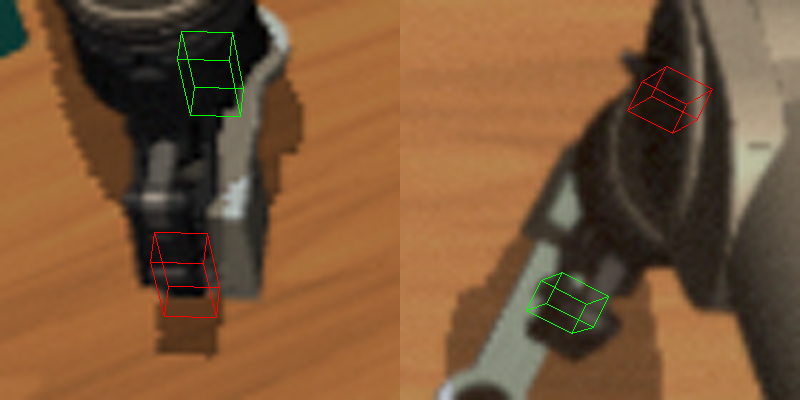

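>>> {"method": "carry_out", "body": {
  "series": "0 0 0 0 0.6;0 0 0 0 0.5;0 0 0 0 0.4;0 0 0 0 0.2;0 0 0 0 0;0 0 0 0 0;0 0 0 0 0;0 0 0 0 0",
  "grip_force": 90
}}

```text
clock: 6.48
tcp_pos: [0.5883, -0.1841, 0.0443]
orientation: [2.676, 1.643, 0.002]
contact_force: [0.4, -0.5, 5.2]
grip_width: 0.0428
```

```bash
python3 look.py l3 "(.5883,-.1842,.045)" 1.1 0 35
```

```text
t 6.58 p [ 0.5883 -0.1841  0.0443] phi 1.1017 zax [ 2.2e-03 -6.0e-04 -1.0e+00] F [ 0.5 -0.   5.7] M [-0.04 -0.02 -0.06] w 0.0429
tool shift cm [-0.01  0.01 -0.07]
tool yaw 0.002
```

View pics/l3.png

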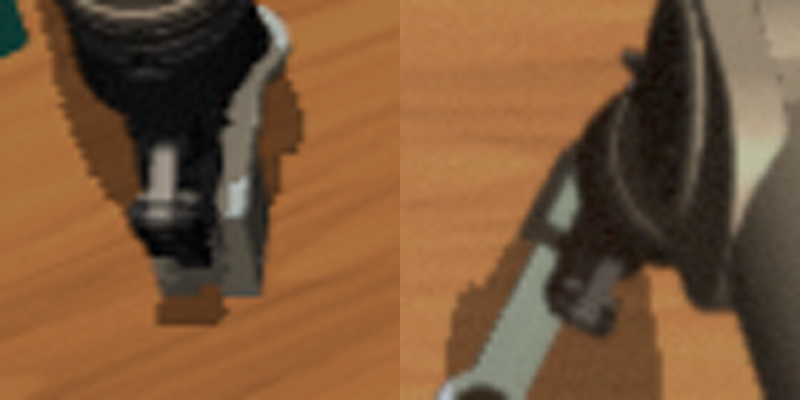

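>>> {"method": "carry_out", "body": {
  "series": "0 0 -0.5 0 0;0 0 -1.5 0 0;0 0 -3 0 0;0 0 -3.5 0 0;0 0 -3.5 0 0;0 0 -3 0 0;0 0 -1.5 0 0;0 0 0 0 0"
}}

```text
clock: 7.58
tcp_pos: [0.5874, -0.1839, 0.2091]
orientation: [2.676, 1.644, 0.001]
contact_force: [0.1, -1.0, -4.0]
grip_width: 0.0428
```

```bash
python3 look.py l4 "(.618,.148,.209)" 1.57 0 60
```

```text
t 7.67 p [ 0.5863 -0.1837  0.2071] phi 1.1018 zax [-2.1e-03  4.0e-04 -1.0e+00] F [ 0.6 -0.  -3.5] M [-0.02 -0.12 -0.02] w 0.0426
tool shift cm [ 31.02 -12.16  -0.19]
tool yaw -0.468
```

View pics/l4.png

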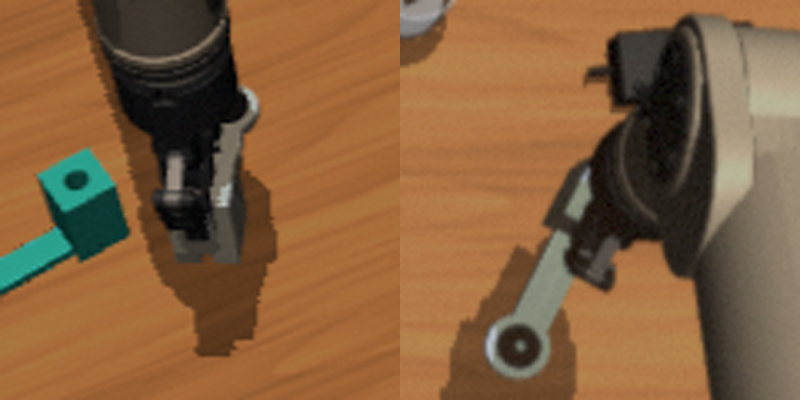

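>>> {"method": "carry_out", "body": {
  "series": "2.5 -1 -1 0 0;4.5 -1.75 0 0 0;4.5 -1.75 0 0 0;4.5 -1.75 0 0 0;4.5 -1.75 0 0 0;4.5 -1.75 0 0 0;3 -1.2 0 0 0;2 -0.8 0 0 0"
}}

```text
clock: 8.68
tcp_pos: [0.617, 0.1387, 0.2166]
orientation: [-2.674, -1.647, 0.004]
contact_force: [1.0, 0.2, -4.3]
grip_width: 0.0431
```

>>> {"method": "carry_out", "body": {
  "series": "0 0 0 -0.12 0;0 0 0 -0.12 0;0 0 0 -0.12 0;0 0 0 -0.1 0;0 0 0 0 0;0 0 0 0 0"
}}

```text
clock: 9.43
tcp_pos: [0.6179, 0.1363, 0.2177]
orientation: [-2.234, -2.208, 0.001]
contact_force: [-0.9, -0.8, -4.0]
grip_width: 0.0425
```

Run:
```python
from look import *
fr=look("l5",(.6175,.148,.21),1.57,False,60)
for p,n in zip(fr,("sceneA","topA")): pickle.dump(p,open(n+".pkl","wb"))
print(r.get_obs()["joints"].round(2))
```

```text
t 9.53 p [0.6179 0.1366 0.218 ] phi 1.5602 zax [-3.e-04 -3.e-04 -1.e+00] F [-0.7 -0.3 -3.1] M [ 0.03 -0.12 -0.02] w 0.0428
tool shift cm [ 1.14 -0.05  0.8 ]
tool yaw -0.01
[ 0.05  0.47 -0.5   1.66  0.25  1.07 -0.53]
```

View pics/l5.png

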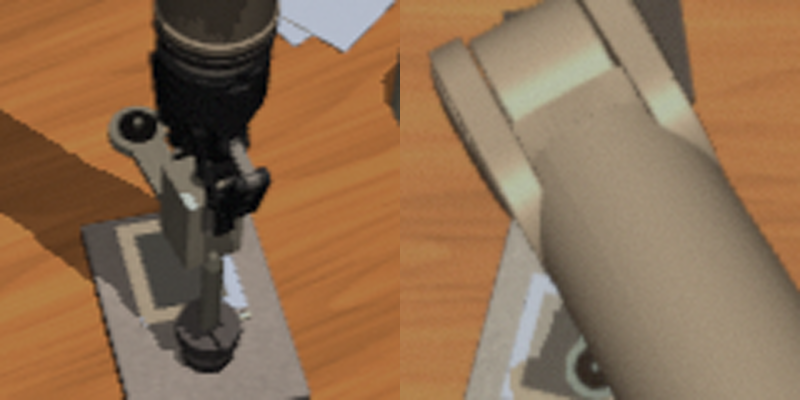

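>>> {"method": "carry_out", "body": {
  "series": "0.6 0 0 -0.01 0;0.54 -0.05 0.3 0 0;0 0 0 0 0;0 0 0 0 0"
}}

```text
clock: 10.02
tcp_pos: [0.6175, 0.1483, 0.2152]
orientation: [2.22, 2.223, -0.0]
contact_force: [-0.2, -0.1, -4.4]
grip_width: 0.0427
```

```bash
cat > mod.py <<'E'
from look import *
def model(name,dz=.044,rod=(.6175,.148),dx=0,f=6,dyaw=-1.5708,lug=0.0):
    fr=[eyes.grab_frame(n) for n in("scene","top")]
    o=r.get_obs(); st(o,(*rod,.1),1.5708); Rm=Ro.from_rotvec(o["orientation"]).as_matrix()
    phi=np.arctan2(Rm[1,0],Rm[0,0]); y=phi+dyaw; c0=o["tcp_pos"]+Rm@np.array([dx,0,0]); Rc=Ro.from_euler("z",y).as_matrix()
    a=np.linspace(0,2*np.pi,40)
    ims=[]
    for p in fr:
        off=(proj(p,[*rod,.13])[0]-[38,38]).astype(int); off[0]-= 0
        im=cv2.resize(p["color"][off[1]:off[1]+76,off[0]:off[0]+66],None,fx=f,fy=f,interpolation=2)
        raw=im.copy()
        W=lambda X:((proj(p,X)-off+.5)*f).astype(int)
        B=box((-.022,.022),(-.022,.022),(-dz,.07-dz))@Rc.T+c0; uv=W(B)
        for i,j in E: cv2.line(im,tuple(uv[i].tolist()),tuple(uv[j].tolist()),(0,0,255),1)
        pl=np.c_[-.105+.022*np.cos(a),.022*np.sin(a),0*a+.010-dz]@Rc.T+c0; cv2.polylines(im,[W(pl)],True,(0,0,255),1)
        for rad,z in[(.025,.058),(.008,.058),(.008,.136),(.004,.146)]:
            cv2.polylines(im,[W(np.c_[rod[0]+rad*np.cos(a),rod[1]+rad*np.sin(a),z+0*a])],True,(0,255,0),1)
        ims+= [raw,im] if p is fr[0] else []
    cv2.imwrite(f"pics/{name}.png",np.hstack(ims)[:, :800] if 0 else np.hstack(ims))
    pickle.dump(fr,open(name+".pkl","wb")); return fr
if __name__=="__main__": model(sys.argv[1])
E
python3 mod.py m1
```

```text
t 10.12 p [0.6176 0.148  0.2153] phi 1.5714 zax [ 1.e-04 -2.e-04 -1.e+00] F [ 0.2  0.  -4.3] M [-0.01 -0.07 -0.06] w 0.0429
tool shift cm [-0.000e+00 -1.000e-02  1.153e+01]
tool yaw 0.001
```

View pics/m1.png

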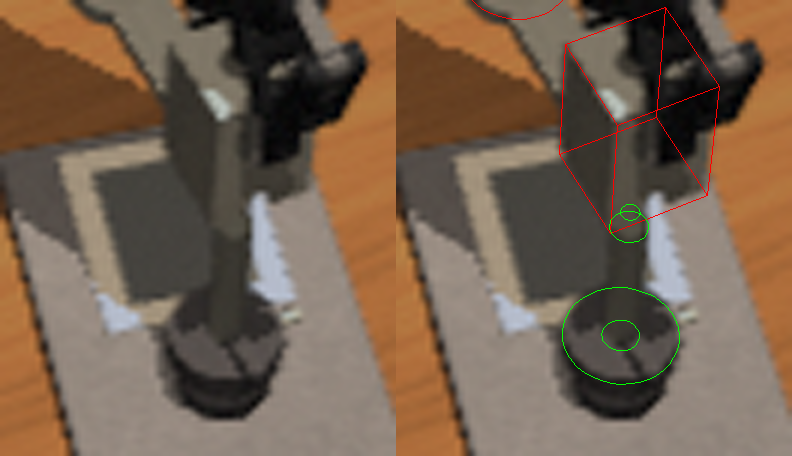

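>>> {"method": "carry_out", "body": {
  "series": "0 0 0.7 0 0;0 0 0.7 0 0;0 0 0.4 0 0;0 0 0.2 0 0;0 0 0 0 0"
}}

```text
clock: 10.75
tcp_pos: [0.6175, 0.1483, 0.1951]
orientation: [-2.22, -2.222, 0.0]
contact_force: [-0.4, 0.6, -4.5]
grip_width: 0.0427
```

>>> {"method": "carry_out", "body": {
  "series": "0 0 0.15 0 0;0 0 0.15 0 0;0 0 0.15 0 0;0 0 0.1 0 0;0 0 0 0 0"
}}

```text
clock: 11.38
tcp_pos: [0.6175, 0.1482, 0.1897]
orientation: [-2.22, -2.222, 0.0]
contact_force: [-0.5, 0.3, -4.7]
grip_width: 0.0428
```

```bash
python3 mod.py m2
```

```text
t 11.47 p [0.6176 0.1483 0.1898] phi 1.5718 zax [ 1.e-04  0.e+00 -1.e+00] F [ 0.2  0.5 -3. ] M [-0.03 -0.13  0.03] w 0.0427
tool shift cm [-0.03 -0.01  8.98]
tool yaw 0.001
```

View pics/m2.png

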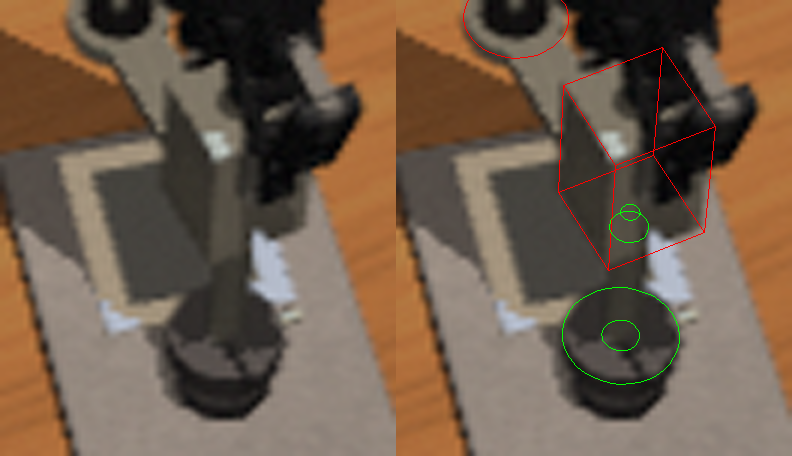

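>>> {"method": "carry_out", "body": {
  "series": "0 0 0.1 0 0;0 0 0.1 0 0;0 0 0.1 0 0;0 0 0.1 0 0;0 0 0 0 0"
}}

```text
clock: 12.1
tcp_pos: [0.6175, 0.1483, 0.1857]
orientation: [-2.22, -2.222, 0.0]
contact_force: [0.3, -0.9, -3.9]
grip_width: 0.043
```

>>> {"method": "carry_out", "body": {
  "series": "0 0 0.1 0 0;0 0 0.1 0 0;0 0 0.1 0 0;0 0 0 0 0"
}}

```text
clock: 12.6
tcp_pos: [0.6175, 0.1483, 0.1827]
orientation: [-2.22, -2.222, 0.0]
contact_force: [0.2, -0.3, -3.4]
grip_width: 0.0428
```

>>> {"method": "carry_out", "body": {
  "series": "0 0 0.1 0 0;0 0 0.1 0 0;0 0 0.1 0 0;0 0 0 0 0"
}}

```text
clock: 13.1
tcp_pos: [0.6175, 0.1483, 0.1797]
orientation: [-2.22, -2.222, 0.0]
contact_force: [-0.1, -0.2, -3.6]
grip_width: 0.0433
```

```bash
python3 mod.py m3
```

```text
t 13.2 p [0.6175 0.1483 0.1798] phi 1.5718 zax [-0.  0. -1.] F [-0.4 -0.4 -4.5] M [ 0.01 -0.07  0.01] w 0.0425
tool shift cm [-0.03 -0.    7.98]
tool yaw 0.001
```

View pics/m3.png

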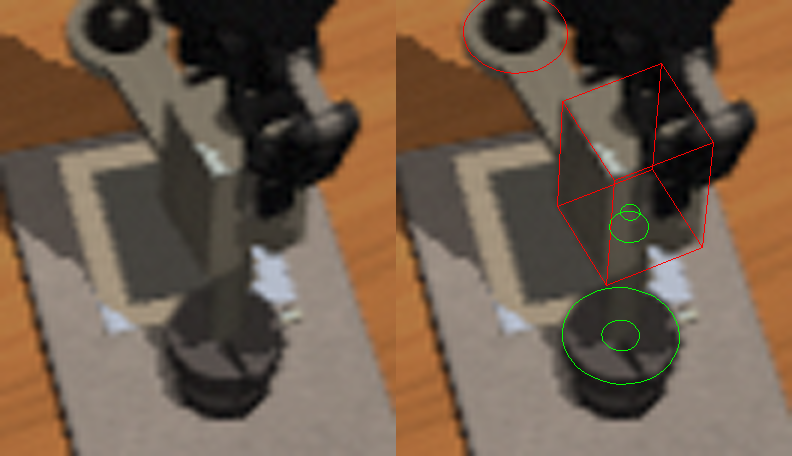

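>>> {"method": "carry_out", "body": {
  "series": "0 0 0.15 0 0;0 0 0.15 0 0;0 0 0.15 0 0;0 0 0.15 0 0;0 0 0 0 0"
}}

```text
clock: 13.82
tcp_pos: [0.6174, 0.1483, 0.1736]
orientation: [-2.22, -2.222, 0.0]
contact_force: [0.1, 0.5, -4.3]
grip_width: 0.0428
```

>>> {"method": "carry_out", "body": {
  "series": "0 0 0.25 0 0;0 0 0.25 0 0;0 0 0.25 0 0;0 0 0.25 0 0;0 0 0.25 0 0;0 0 0 0 0"
}}

```text
clock: 14.58
tcp_pos: [0.6175, 0.1483, 0.1611]
orientation: [-2.22, -2.222, 0.0]
contact_force: [-0.6, -0.2, -4.2]
grip_width: 0.0428
```

>>> {"method": "carry_out", "body": {
  "series": "0 0 0.3 0 0;0 0 0.3 0 0;0 0 0.3 0 0;0 0 0.3 0 0;0 0 0.3 0 0;0 0 0.3 0 0;0 0 0 0 0"
}}

```text
clock: 15.45
tcp_pos: [0.6174, 0.1483, 0.143]
orientation: [-2.22, -2.222, 0.0]
contact_force: [-0.2, -0.2, -4.4]
grip_width: 0.0429
```

>>> {"method": "carry_out", "body": {
  "series": "0 0 0.3 0 0;0 0 0.3 0 0;0 0 0.3 0 0;0 0 0.3 0 0;0 0 0.3 0 0;0 0 0.3 0 0;0 0 0.3 0 0;0 0 0 0 0"
}}

```text
clock: 16.45
tcp_pos: [0.6175, 0.1483, 0.122]
orientation: [-2.22, -2.222, 0.0]
contact_force: [0.7, 0.8, -3.4]
grip_width: 0.043
```

```bash
python3 mod.py m4
```

```text
t 16.55 p [0.6175 0.1483 0.1223] phi 1.5719 zax [-2.e-04 -0.e+00 -1.e+00] F [ 0.5  1.1 -4.2] M [ 0.09 -0.11  0.01] w 0.0428
tool shift cm [-0.03  0.    2.23]
tool yaw 0.001
```

View pics/m4.png

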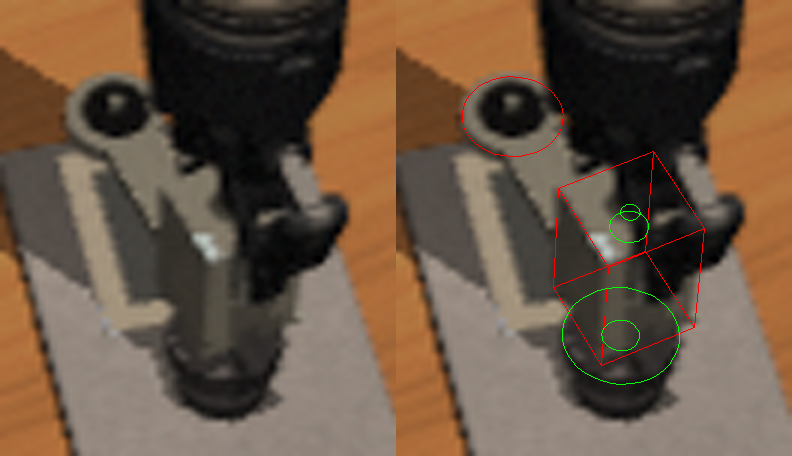

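>>> {"method": "carry_out", "body": {
  "series": "0 0 0.2 0 0;0 0 0.2 0 0;0 0 0.2 0 0;0 0 0.2 0 0;0 0 0.1 0 0;0 0 0 0 0"
}}

```text
clock: 17.3
tcp_pos: [0.6175, 0.1483, 0.1132]
orientation: [-2.22, -2.223, 0.0]
contact_force: [0.3, 0.5, -4.2]
grip_width: 0.0424
```

>>> {"method": "carry_out", "body": {
  "series": "0 0 0.1 0 0;0 0 0.1 0 0;0 0 0.05 0 0;0 0 0.05 0 0;0 0 0 0 0"
}}

```text
clock: 17.92
tcp_pos: [0.6175, 0.1483, 0.1103]
orientation: [-2.22, -2.223, -0.0]
contact_force: [0.4, 0.3, -4.9]
grip_width: 0.0428
```

>>> {"method": "carry_out", "body": {
  "series": "0 0 0.05 0 0;0 0 0.05 0 0;0 0 0 0 0"
}}

```text
clock: 18.3
tcp_pos: [0.6175, 0.1483, 0.1092]
orientation: [-2.22, -2.223, -0.0]
contact_force: [0.2, 0.9, -3.7]
grip_width: 0.0429
```

>>> {"method": "carry_out", "body": {
  "series": "0 0 0.05 0 0;0 0 0.05 0 0;0 0 0 0 0"
}}

```text
clock: 18.68
tcp_pos: [0.6175, 0.1483, 0.1082]
orientation: [-2.22, -2.223, 0.0]
contact_force: [0.3, 0.6, -3.7]
grip_width: 0.043
```

>>> {"method": "carry_out", "body": {
  "series": "0 0 0.05 0 0;0 0 0.05 0 0;0 0 0 0 0"
}}

```text
clock: 19.05
tcp_pos: [0.6175, 0.1483, 0.1073]
orientation: [2.22, 2.223, 0.0]
contact_force: [-0.1, 0.2, -4.5]
grip_width: 0.0431
```

>>> {"method": "carry_out", "body": {
  "series": "0 0 0.05 0 0;0 0 0.05 0 0;0 0 0 0 0"
}}

```text
clock: 19.42
tcp_pos: [0.6175, 0.1483, 0.1062]
orientation: [-2.22, -2.223, -0.0]
contact_force: [0.1, -0.1, -3.7]
grip_width: 0.0428
```

>>> {"method": "carry_out", "body": {
  "series": "0 0 0.05 0 0;0 0 0.05 0 0;0 0 0 0 0"
}}

```text
clock: 19.8
tcp_pos: [0.6175, 0.1483, 0.1053]
orientation: [2.22, 2.223, -0.0]
contact_force: [0.8, 0.6, -5.1]
grip_width: 0.043
```

>>> {"method": "carry_out", "body": {
  "series": "0 0 0.05 0 0;0 0 0.05 0 0;0 0 0 0 0"
}}

```text
clock: 20.18
tcp_pos: [0.6175, 0.1483, 0.1042]
orientation: [-2.22, -2.222, 0.0]
contact_force: [0.4, 0.8, -5.0]
grip_width: 0.0428
```

Slot is over the lug with no contact force; I'll go on down to the collar.

>>> {"method": "carry_out", "body": {
  "series": "0 0 0.05 0 0;0 0 0.05 0 0;0 0 0 0 0"
}}

```text
clock: 20.55
tcp_pos: [0.6175, 0.1483, 0.1033]
orientation: [-2.22, -2.222, -0.0]
contact_force: [0.3, 0.1, -3.4]
grip_width: 0.0429
```

>>> {"method": "carry_out", "body": {
  "series": "0 0 0.05 0 0;0 0 0.03 0 0;0 0 0 0 0"
}}

```text
clock: 20.92
tcp_pos: [0.6175, 0.1483, 0.1025]
orientation: [2.22, 2.223, -0.0]
contact_force: [-0.7, 0.0, -3.8]
grip_width: 0.0429
```

>>> {"method": "carry_out", "body": {
  "series": "0 0 0.03 0 0;0 0 0.03 0 0;0 0 0 0 0"
}}

```text
clock: 21.3
tcp_pos: [0.6175, 0.1483, 0.1023]
orientation: [2.22, 2.222, -0.0]
contact_force: [-2.1, -0.3, 2.3]
grip_width: 0.0428
```

>>> {"method": "carry_out", "body": {
  "series": "0 0 0.03 0 0;0 0 0.02 0 0;0 0 0 0 0"
}}

```text
clock: 21.68
tcp_pos: [0.6176, 0.1483, 0.1022]
orientation: [2.22, 2.222, 0.0]
contact_force: [-3.9, -0.4, 7.6]
grip_width: 0.0429
```

>>> {"method": "carry_out", "body": {
  "series": "0 0 0.03 0 0;0 0 0.02 0 0;0 0 0 0 0"
}}

```text
clock: 22.05
tcp_pos: [0.6176, 0.1483, 0.1022]
orientation: [2.22, 2.222, 0.0]
contact_force: [-5.0, -2.4, 9.9]
grip_width: 0.0431
```

>>> {"method": "carry_out", "body": {
  "series": "0 0 -0.04 0 0;0 0 0 0 0"
}}

```text
clock: 22.3
tcp_pos: [0.6176, 0.1483, 0.1022]
orientation: [2.22, 2.222, 0.0]
contact_force: [-4.3, -1.9, 6.4]
grip_width: 0.0428
```

```bash
python3 mod.py m5
```

```text
t 22.4 p [0.6176 0.1483 0.1022] phi 1.5718 zax [ 3.e-04 -3.e-04 -1.e+00] F [-4.3 -1.9  7.2] M [-0.23  0.72  0.01] w 0.0429
tool shift cm [-0.03 -0.01  0.22]
tool yaw 0.001
```

View pics/m5.png

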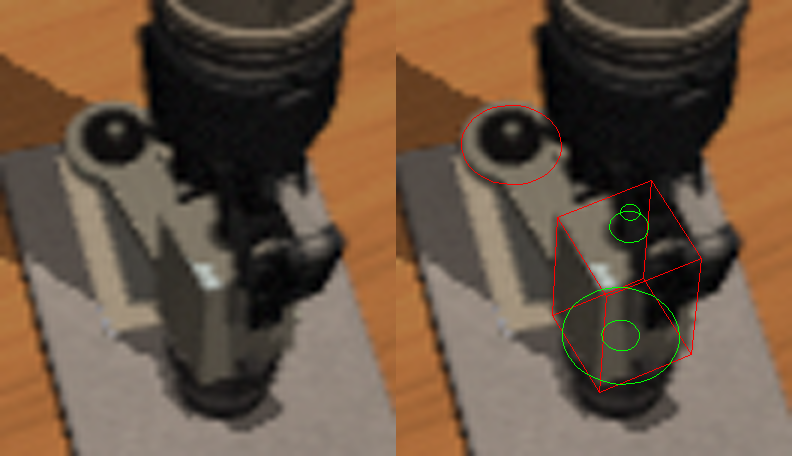

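>>> {"method": "carry_out", "body": {
  "series": "0 0 0 0 0.52;0 0 0 0 0.6;0 0 0 0 0.7;0 0 0 0 0.85;0 0 0 0 1;0 0 0 0 1;0 0 0 0 1;0 0 0 0 1",
  "grip_force": 20
}}

```text
clock: 23.4
tcp_pos: [0.6175, 0.1483, 0.1013]
orientation: [2.22, 2.223, 0.0]
contact_force: [0.1, -0.1, 0.6]
grip_width: 0.0852
```

```bash
python3 mod.py m6
```

```text
t 23.5 p [0.6175 0.1482 0.1013] phi 1.5717 zax [ 0. -0. -1.] F [-0.1 -0.2  0.2] M [ 0.04 -0.05 -0.01] w 0.0854
tool shift cm [-0.02 -0.    0.13]
tool yaw 0.001
```

View pics/m6.png

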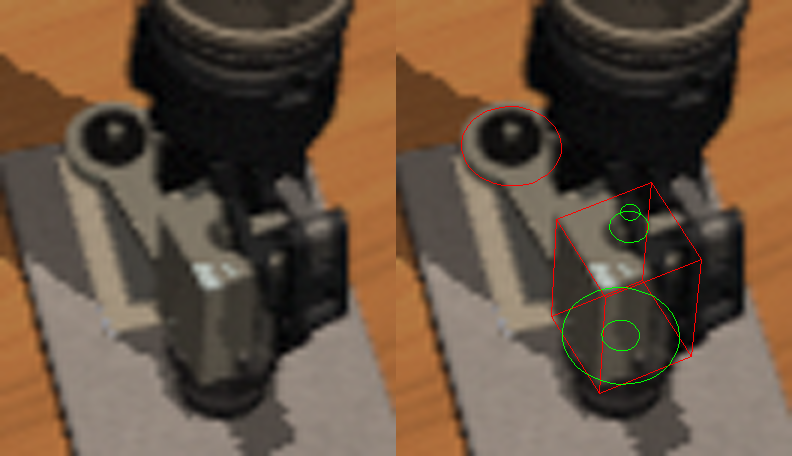

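Released, and the carriage did not move. I'll retreat straight up and check.

>>> {"method": "carry_out", "body": {
  "series": "0 0 -0.5 0 1;0 0 -1.5 0 1;0 0 -2.5 0 1;0 0 -3 0 1;0 0 -3 0 1;0 0 -3 0 1;0 0 -2 0 1;0 0 0 0 1"
}}

```text
clock: 24.5
tcp_pos: [0.6184, 0.1487, 0.2583]
orientation: [2.219, 2.221, 0.005]
contact_force: [-0.1, 0.8, -0.7]
grip_width: 0.0853
```

>>> {"method": "carry_out", "body": {
  "series": "-2 0 0 0 1;-4 0 0 0 1;-5 0 0 0 1;-5 0 0 0 1;-5 0 0 0 1;-4 0 0 0 1;-2 0 0 0 1;0 0 0 0 1"
}}

```text
clock: 25.5
tcp_pos: [0.6171, -0.1235, 0.2553]
orientation: [-2.223, -2.218, 0.002]
contact_force: [-0.2, 0.9, 0.7]
grip_width: 0.0851
```

Run:
```python
from look import *
fr=[eyes.grab_frame(n) for n in("scene","top")]
st(r.get_obs())
ims=[];rod=(.6175,.1483);a=np.linspace(0,6.283,40);f=5
for p in fr:
    off=(proj(p,[.58,.148,.09])[0]-[40,45]).astype(int)
    im=cv2.resize(p["color"][off[1]:off[1]+90,off[0]:off[0]+80],None,fx=f,fy=f,interpolation=2)
    raw=im.copy();W=lambda X:((proj(p,X)-off+.5)*f).astype(int)
    uv=W(box((-.022,.022),(-.022,.022),(.058,.128))+[*rod,0])
    for i,j in E: cv2.line(im,tuple(uv[i].tolist()),tuple(uv[j].tolist()),(0,0,255),1)
    cv2.polylines(im,[W(np.c_[rod[0]-.105+.022*np.cos(a),rod[1]+.022*np.sin(a),0*a+.068])],True,(0,0,255),1)
    cv2.polylines(im,[W(np.c_[rod[0]+.004*np.cos(a),rod[1]+.004*np.sin(a),0*a+.146])],True,(0,255,0),1)
    cv2.imwrite(f"pics/f_{len(ims)}.png",np.hstack([raw,im])); ims.append(0)
```

```text
t 25.6 p [ 0.6177 -0.1197  0.256 ] phi 1.5738 zax [-5.0e-04  1.4e-03 -1.0e+00] F [-0.1  0.3 -0. ] M [ 0.05 -0.05 -0.01] w 0.0856
```

View pics/f_0.png

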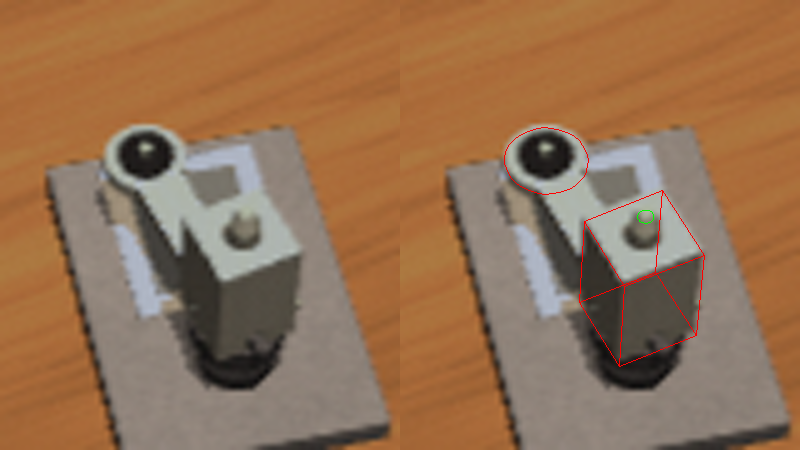

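View pics/f_1.png

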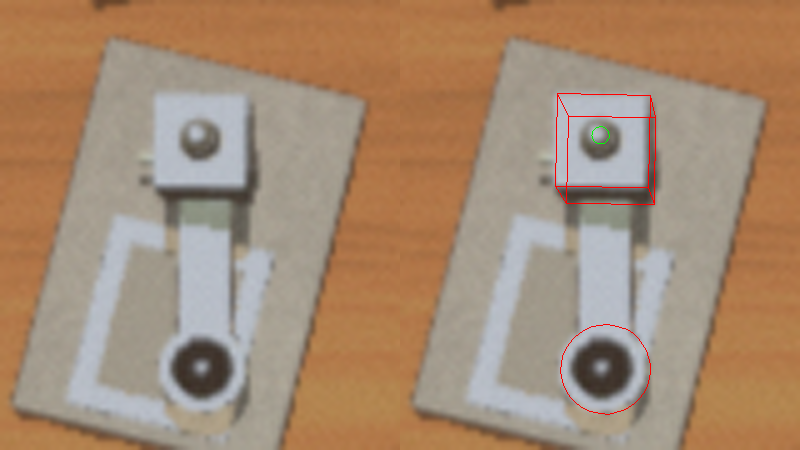

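Both views show the carriage upright on the rod and matching the seated model, with the rod protruding from its top.

Run:
```python
from bench import r
print(r.hand_in())
```

```text
the job is handed in; nothing more can be done
None
```

The aluminium carriage is on the rod, sitting fully down on the collar with its slot over the lug. It has been let go, and the job is handed in at about 26 s on the robot's clock; no verdict was reported.

- **How it went:** I gripped the boss near its top and turned it by about 0.47 rad to line the slot up with the lug as seen in the pictures. I then lowered it slowly. The slot went over the lug on the first try, so no feeling about was needed.
- **Force and height:** There was no contact force until the collar. Contact came at a TCP height of 0.102 m, which puts the underside about 58 mm above the desk, at the seat height. Resting on the lug would have stopped it at 0.110 m. The tool force there went from about −4 N (the carriage's weight) to +10 N, well under 40 N.
- **Final pictures:** After release and retreat, both cameras agree with the seated model to about a pixel or two (roughly 2–4 mm). The carriage is upright, the rod stands out of the top, and the gripper is clear of everything.
- **Not confirmed:**
  - While open, the fingers appeared about 3–9 mm off from where I projected them. I put this down to a simplified finger model, and the fit bore that out.
  - I did not re-measure the jar, power brick, notebook or mug. The arm's path stayed clear of them, and the arm reported no contact with them.

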